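# Set up a three-point bend test

## Robot

A 6-joint arm with a two-finger parallel gripper is mounted at the origin on a cart in front of the work surface, level with it; the furniture and walls round the work are solid. World frame = base frame: x ahead of the robot, y to its left, z up, the work surface at z = 0. Lengths are in m, angles in rad, forces in N, time in s.
With the tool pointing down it reaches from about 0.425 to 0.95 m from the base axis. Payload 3.5 kg.
Tool frame: the origin (TCP) lies midway between the tips of the shut fingers; the grasp point (between the pads) lies 19 mm behind it; z points along the fingers, y is the line along which they close (so a half turn about z gives the same grasp; the last joint's range is limited). The gripper opens to 85 mm and grips with 20 to 120 N. Pads are 22 mm wide; open, the fingers measure 114 mm over their backs; the gripper's body (76 mm by 85 mm) begins 54 mm behind the grasp point. The pads swing forward as they close: fully open they stand 13 mm farther back than shut.
Start: joints at [1.076, 0.286, 1.577, -0, 1.279, -0.15], TCP at [0.228, 0.635, 0.231] pointing down, gripper open.
Joint ranges: [-2.77, 2.77], [-0.9, 2.22], [0.21, 2.48], [-1.53, 4.67], [0.24, 2.81], [-2.84, 2.84]. Speed limits (rad/s): [2.79, 2.79, 3.14, 3.14, 3.14, 3.14].

## Interface

Orientations are given as a unit quaternion [x, y, z, w].
In Python, from plant import ctrl gives the robot as it stands.
- The arm moves only by the tool send_rows, never from a script. Its argument "series" is a list that holds one entry, the list of rows, each a list of 7 numbers: the shift along the tool's x, y, z in cm, then the turn, a rotation vector about the tool's x, y, z in rad, then the opening, from -1 (shut) to 1 (fully open). In form: [[[x, y, z, rx, ry, rz, jaw], ...]]. A call has 1 to 10 rows; each row shifts and turns the commanded pose from where the row before left it, along the tool's axes as they then stand; what a row does not reach is not made up. A row lasts 1/8 s, in which the tool goes at most 62.5 mm and 10.7 degrees, less where a joint would pass 70% of its speed; a pose out of reach is approached as far as the arm can. A call is refused whole if a number of a shift passes 6.25 or a number of a turn 0.188, either way. A call with a gripper value outside its range is refused whole. The fingers move at their own pace and stop on an object; "force" is the grip in N (left out, the last holds). Time passes only in rows, so rows that do not move let the fingers close. It gives the time, the measured TCP pose, the force, the opening and the grip force at its end, in the units of the state.
- ctrl.get_state(): the state, without advancing time (a new reading comes with each control period).
- ctrl.read_camera(name): name is "scene" or "top"; returns a dict with "img" (384x512x3 uint8, red, green, blue), "fx", "fy", "cx", "cy" (pixels), "R" (3x3) and "t" (3): a world point X has camera coordinates R X + t. Camera axes: x right, y down, z forward; pixel columns grow to the right and rows downward; lengths in m; the calibration is good to about 2 mm. A picture is of the moment at which its call begins. There is no depth.
- ctrl.sign_off(): hands the job in; it is judged then, once.
The state is a dict: "time": time; "qpos": joint angles; "dq": joint speeds; "joint_efforts": joint torques, N m; "eef_pos": TCP position; "tcp_rot": TCP orientation; "contact_force": force on the tool from outside, world axes, zero at the start; "wrist_torque": the same for the moment, N m; "opening": opening from 0.0 (shut) to 1.0 (fully open); "finger_force": force on a finger pad.
Only numpy, scipy, OpenCV 4.12 (cv2) and the standard library are available. Lean on these libraries where they do the work, as an engineer would, in place of code of your own. Each camera call takes 0.05 s, during which the arm holds its last target. There are 200 camera calls.

## Task

Set up the bend test on the grey base plate: stand the round-footed support on the ring mark and the square-footed support on the square mark, each with its ridge straight across the narrow width of the plate. Lay the flat metal bar centrally across the two ridges, along the plate, and set the larger of the two weights on top of the middle of the bar, leaving the smaller weight where it is.

Things in the scene. Friction and masses are not known exactly. Their poses are not given: they have to be found in the camera images.
- base_plate: fixed grey plate, 50 mm (its x) by 160 mm (its y), 6 mm thick; origin at the centre of its underside, z up, y along it to its left end as the robot sees it, x away from the robot. On its top a dark ring, 45 mm across, centred at y = +40 mm (left), and a dark square outline, 40 mm, at y = -40 mm (right), x = 0 both. Machines up to 0.3 m tall stand behind, from world x = 0.45 m: pass in front
- round_support: loose bright steel support, 160 g: round foot, 40 mm across and 8 mm thick, with an upright web 14 mm thick (its y) and 30 mm long (its x) in the middle, ending in a rounded ridge along x at 34 mm height. Origin at the centre of the underside, z up. Grasp the web across y, 8 to 27 mm above the underside; a half turn makes no difference
- square_support: loose bright steel bend support, 160 g: the same as the round-footed one, 34 mm high with a 14 mm web (thick along its y, 30 mm long along its x), but on a square foot 36 mm by 36 mm, 8 mm thick. Origin at the centre of the underside, z up
- test_bar: loose flat bar of plain metal, 24 mm wide (its x), 120 mm long (its y), 8 mm thick, 80 g; origin at the centre of its underside, z up
- larger_weight: the larger of the two weights, loose, of dull grey steel, up to 0.28 kg: disc 42 mm in diameter and 18 mm high with a knob 14 to 16 mm in diameter above it to 36 mm; origin at the centre of its underside, z up; grasp the knob from above
- smaller_weight: the smaller of the two weights, loose, of brass: disc 34 mm in diameter, knob on top, 33 mm high; origin at the centre of its underside, z up. To be left where it is
There are look-alikes about, which are no part of the job. Leave any green look-alike of the larger_weight alone.

How it is judged:
By the outcome, as a careful person would: the job done as asked, in the order asked, and still so for the second after the job is handed in, with the robot touching nothing.
It also fails if it takes over 112 s, if anything falls off the work surface, if the arm or the gripper's body presses on something with over 40 N, if the wrist force passes 120 N, or if a joint passes its speed limit or range.

## Working session

There is one attempt and no reset: what is moved stays moved. The work goes in short steps, Python scripts to look and compute and a tool call to move; the robot and the scene stay as the last step left them, time stands still between calls to the robot, and variables do not carry over. Pictures are saved under pics/ and viewed, at most 15 in all, crops included, and the job is handed in when it is done.

Besides the shell and the picture viewer there is one more tool, called after ">>>" as name(argument=value, ...), one argument or row to a line, values as JSON. send_rows: Moves the arm, as the interface text tells. Its arguments: {"type":"object","properties":{"series":{"type":"array"},"force":{"type":"number"}},"required":["series"]}

```bash
mkdir -p pics; ls
python3 - <<'E'
from plant import ctrl
import cv2
for n in ("scene","top"):
    c=ctrl.read_camera(n); cv2.imwrite(f"pics/{n}0.png",cv2.resize(c["img"][:,:,::-1],(768,576),interpolation=cv2.INTER_CUBIC))
    print(n,c["fx"],c["cx"],c["cy"],c["R"],c["t"])
print(ctrl.get_state())
E
```

```text
pics
scene 348.7207113238265 266.0888279283026 185.20863059642744 [[-0.50614193 -0.86236927  0.01181473]
 [-0.51508313  0.2912684  -0.80613404]
 [ 0.69174397 -0.4141038  -0.59161502]] [0.25739174 0.25954759 0.60354158]
top 497.77699927735176 261.0068354173615 192.49721663099578 [[-0.00275061 -0.99999358 -0.0022979 ]
 [-0.99099709  0.00303344 -0.13384901]
 [ 0.13385512  0.00190905 -0.99099907]] [0.01776369 0.48632649 1.35458769]
{'time': 0.1, 'qpos': array([ 1.07603233e+00,  2.87102385e-01,  1.57808400e+00, -3.50092315e-05,
        1.27859872e+00, -1.49992733e-01]), 'dq': array([-0.00111768, -0.00162197, -0.00408348,  0.00051881,  0.00017392,
       -0.00023587]), 'joint_efforts': array([ 9.63163416e-05, -4.07295406e+01, -2.93699044e+01, -1.59912770e-04,
        3.43296058e-03, -1.00158439e-05]), 'eef_pos': array([0.22781655, 0.63473759, 0.23003972]), 'tcp_rot': array([ 1.71528019e-01,  9.85178632e-01, -1.04505980e-03, -3.31415173e-04]), 'contact_force': array([0.01902564, 0.3057179 , 0.66465166]), 'wrist_torque': array([ 0.01049217, -0.02504538, -0.01103722]), 'finger_force': 0.0, 'opening': 1.0015287141441391}
```

View pics/scene0.png

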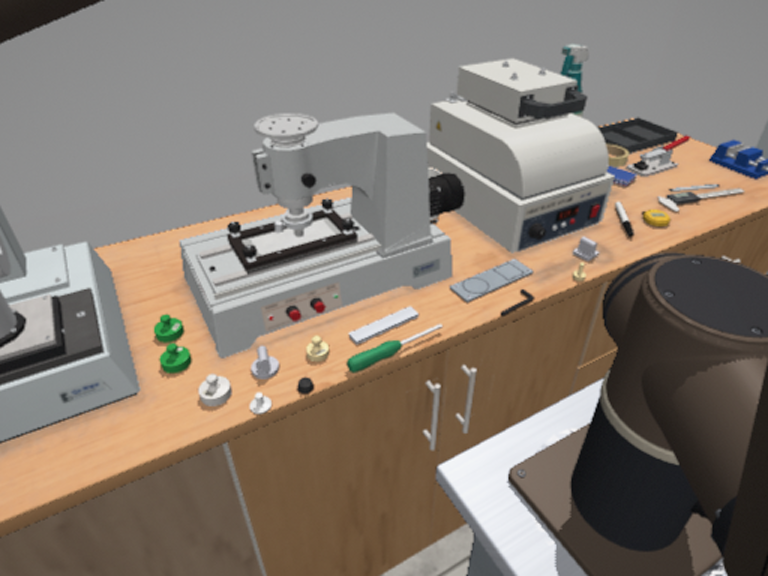

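View pics/top0.png

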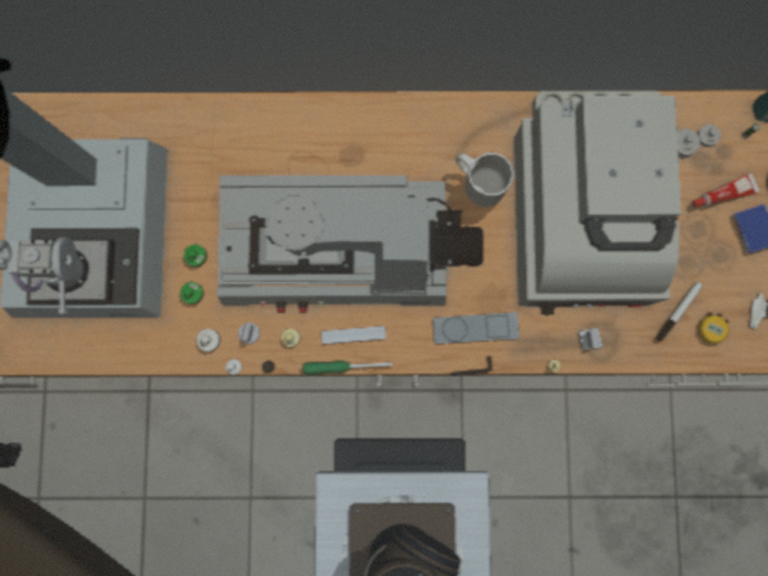

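```bash
cat > h.py <<'E'
from plant import ctrl
import cv2, numpy as np
def ray(c,u,v,z):
    d=c["R"].T@np.array([(u-c["cx"])/c["fx"],(v-c["cy"])/c["fy"],1]); o=-c["R"].T@c["t"]
    return (o+d*(z-o[2])/d[2])
def proj(c,X):
    p=c["R"]@np.asarray(X)+c["t"]; return np.array([c["fx"]*p[0]/p[2]+c["cx"],c["fy"]*p[1]/p[2]+c["cy"]])
def crop(c,u0,u1,v0,v1,w,h):
    return cv2.resize(c["img"][v0:v1,u0:u1,::-1],(w,h),interpolation=cv2.INTER_CUBIC)
E
python3 - <<'E'
from h import *
t=ctrl.read_camera("top"); s=ctrl.read_camera("scene")
a=crop(t,115,265,205,255,798,266); b=crop(s,95,295,205,285,798,319)
cv2.imwrite("pics/c1.png",np.vstack([a,b]))
a=crop(t,280,430,205,255,798,266); b=crop(s,290,430,145,205,798,320)
cv2.imwrite("pics/c2.png",np.vstack([a,b]))
E
```

```text
(no output)
```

View pics/c1.png

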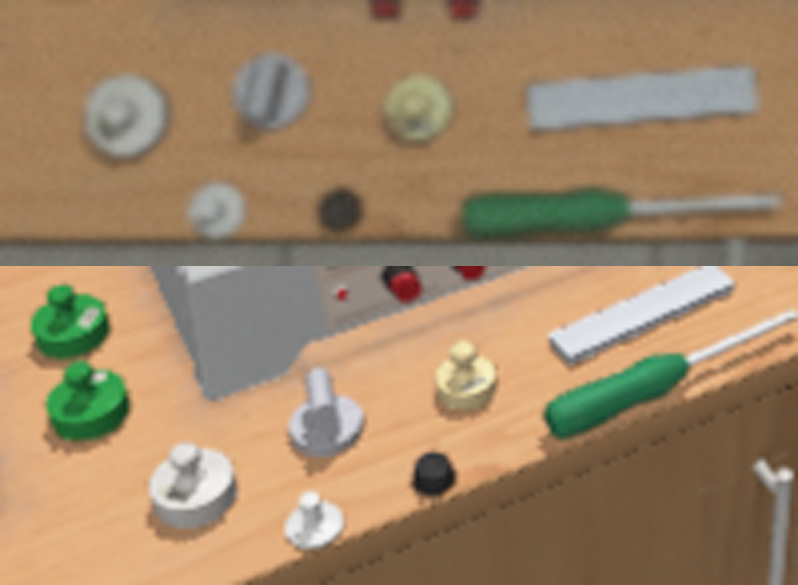

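View pics/c2.png

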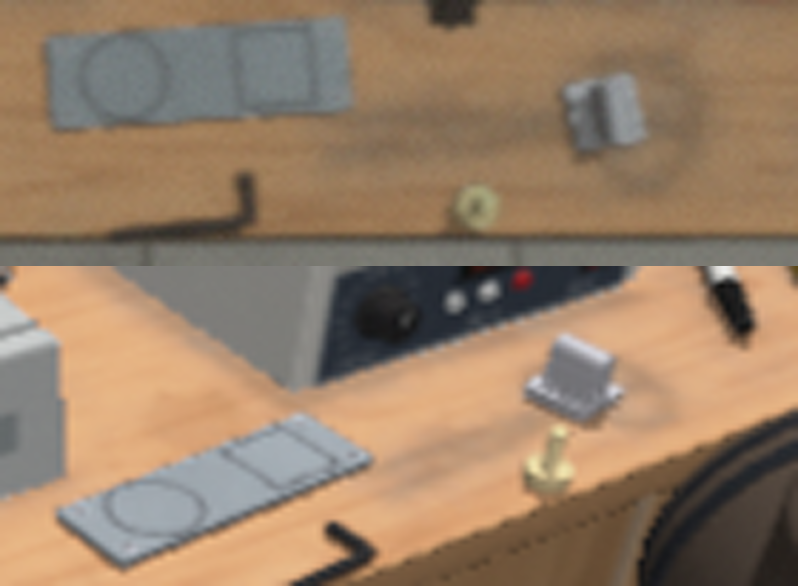

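Run:
```python
from h import *
t=ctrl.read_camera("top"); 
im=np.mean([ctrl.read_camera("top")["img"].astype(float) for _ in range(4)],axis=0).astype(np.uint8)
K=4
big=cv2.resize(im,None,fx=K,fy=K,interpolation=cv2.INTER_CUBIC)
hsv=cv2.cvtColor(big,cv2.COLOR_RGB2HSV)
for nm,(u0,u1,v0,v1),z in [("large",(128,150,215,238),.018),("round",(156,175,212,232),.008),("brass",(184,204,215,236),.016),("bar",(210,262,212,235),.008),("plate",(285,350,205,232),.006),("square",(382,405,215,236),.008)]:
    S=hsv[v0*K:v1*K,u0*K:u1*K]
    th,m=cv2.threshold(S[...,1].copy(),0,255,cv2.THRESH_BINARY_INV+cv2.THRESH_OTSU)
    if nm=="brass":
        th,m=cv2.threshold(S[...,0].copy(),0,255,cv2.THRESH_BINARY+cv2.THRESH_OTSU)
    cs,_=cv2.findContours(m,cv2.RETR_EXTERNAL,cv2.CHAIN_APPROX_NONE); c=max(cs,key=cv2.contourArea)[:,0,:].astype(float)
    px=(c+[u0*K,v0*K]+.5)/K-.5
    W=np.array([ray(t,*p,z)[:2] for p in px]).astype(np.float32)*1000
    print(nm,th,"rect",cv2.minAreaRect(W),"circ",cv2.minEnclosingCircle(W),"ell",cv2.fitEllipse(W))
c=t; print(-c["R"].T@c["t"])
cv2.imwrite("pics/sat.png",hsv[205*K:255*K,115*K:265*K,1])
```

```text
large 62.0 rect ((393.63665771484375, 359.4749755859375), (44.103633880615234, 42.58213806152344), 89.83168029785156) circ ((394.3243408203125, 359.47467041015625), 22.3780517578125) ell ((394.1083068847656, 359.5291442871094), (42.88795471191406, 43.912811279296875), 174.8872528076172)
round 59.0 rect ((407.45550537109375, 285.57708740234375), (39.375579833984375, 39.35080337524414), 45.52718734741211) circ ((407.76904296875, 285.3764953613281), 20.60109519958496) ell ((407.6240539550781, 285.4839172363281), (39.457332611083984, 40.26335144042969), 3.5538761615753174)
brass 21.0 rect ((398.7274475097656, 205.65054321289062), (32.952964782714844, 32.83451843261719), 45.30155944824219) circ ((398.3081970214844, 206.18753051757812), 17.369070053100586) ell ((398.1993408203125, 205.9774169921875), (32.871646881103516, 33.32075500488281), 177.43980407714844)
bar 64.0 rect ((403.5125427246094, 89.27052307128906), (27.006324768066406, 122.80061340332031), 4.558352947235107) circ ((403.6715393066406, 89.14836120605469), 61.694583892822266) ell ((403.5495300292969, 89.31439971923828), (28.140377044677734, 162.38514709472656), 4.542757987976074)
plate 62.0 rect ((415.8061218261719, -141.11151123046875), (52.45222854614258, 161.99639892578125), 3.727872848510742) circ ((416.3433532714844, -141.47738647460938), 83.42803192138672) ell ((416.1808776855469, -142.3468017578125), (55.86798095703125, 209.02845764160156), 3.614339828491211)
square 50.0 rect ((394.2022705078125, -354.6961364746094), (39.0070915222168, 40.8073616027832), 11.092147827148438) circ ((394.2655334472656, -354.749755859375), 25.13240623474121) ell ((394.6769714355469, -355.10791015625), (42.43345642089844, 44.779266357421875), 174.95217895507812)
[0.3006785  0.01370236 1.40753028]
```

Run:
```python
from h import *
t=ctrl.read_camera("top"); s=ctrl.read_camera("scene")
im=np.mean([ctrl.read_camera("top")["img"].astype(float) for _ in range(6)],axis=0).astype(np.uint8)
t["img"]=im
a=np.hstack([crop(t,153,178,209,234,400,300),crop(t,380,405,213,238,400,300)])
s["img"]=np.mean([ctrl.read_camera("scene")["img"].astype(float) for _ in range(4)],axis=0).astype(np.uint8)
b=np.hstack([crop(s,160,195,224,256,400,300),crop(s,375,405,152,182,400,300)])
cv2.imwrite("pics/c3.png",np.vstack([a,b]))
big=cv2.resize(im,None,fx=4,fy=4,interpolation=cv2.INTER_CUBIC); g=cv2.cvtColor(big,cv2.COLOR_RGB2GRAY)
for nm,cx,cy,R in [("round",.4076,.2855,17),("square",.3942,-.3547,17)]:
    u,v=proj(t,[cx,cy,.008]); 
    m=np.zeros_like(g); cv2.circle(m,(int(u*4+1.5),int(v*4+1.5)),int(R*.366*4),255,-1)
    th=cv2.threshold(g[m>0].reshape(-1,1),0,255,cv2.THRESH_OTSU)[0]
    ys,xs=np.nonzero((g<th)&(m>0))
    W=np.array([ray(t,(x+.5)/4-.5,(y+.5)/4-.5,.02)[:2] for x,y in zip(xs,ys)])
    w,V=np.linalg.eigh(np.cov(W.T)); print(nm,th,W.mean(0),np.degrees(np.arctan2(V[1,1],V[0,1])),np.sqrt(w)*1000)
# ring / square marks: dark pixels in plate
M=(slice(205*4,232*4),slice(285*4,350*4)); 
bl=cv2.morphologyEx(g,cv2.MORPH_BLACKHAT,np.ones((15,15),np.uint8))
for nm,cx,cy in [("ring",.4185,-.101),("sq",.4135,-.181)]:
    for _ in range(3):
        u,v=proj(t,[cx,cy,.006]); x0,y0=int(u*4),int(v*4)
        m=np.zeros_like(g); cv2.rectangle(m,(x0-36,y0-33),(x0+37,y0+33),255,-1)
        q=(bl>14)&(m>0); ys,xs=np.nonzero(q)
        W=np.array([ray(t,(x+.5)/4-.5,(y+.5)/4-.5,.006)[:2] for x,y in zip(xs,ys)]).astype(np.float32)
        (cx,cy),r=cv2.minEnclosingCircle(W)
    print(nm,len(xs),cx,cy,r,cv2.minAreaRect(W*1000),cv2.fitEllipse(W*1000))
```

```text
round 123.0 [0.40431118 0.2813333 ] 161.44926845572175 [2.83501176 9.31198192]
square 117.0 [ 0.39157899 -0.34645553] -174.21333396291325 [5.01933112 7.88534104]
ring 73 0.4209587275981903 -0.09453146159648895 0.020841317251324654 ((424.7693786621094, -89.84521484375), (12.519601821899414, 41.480308532714844), 50.88377380371094) ((420.7550354003906, -94.49613952636719), (24.326454162597656, 40.77186965942383), 42.849517822265625)
sq 106 0.39283448457717896 -0.17539116740226746 0.025864480063319206 ((395.8306884765625, -175.15550231933594), (7.562258243560791, 51.589820861816406), 3.914452075958252) ((393.8154602050781, -166.1841583251953), (8.679800987243652, 56.69742965698242), 168.68409729003906)
```

View pics/c3.png

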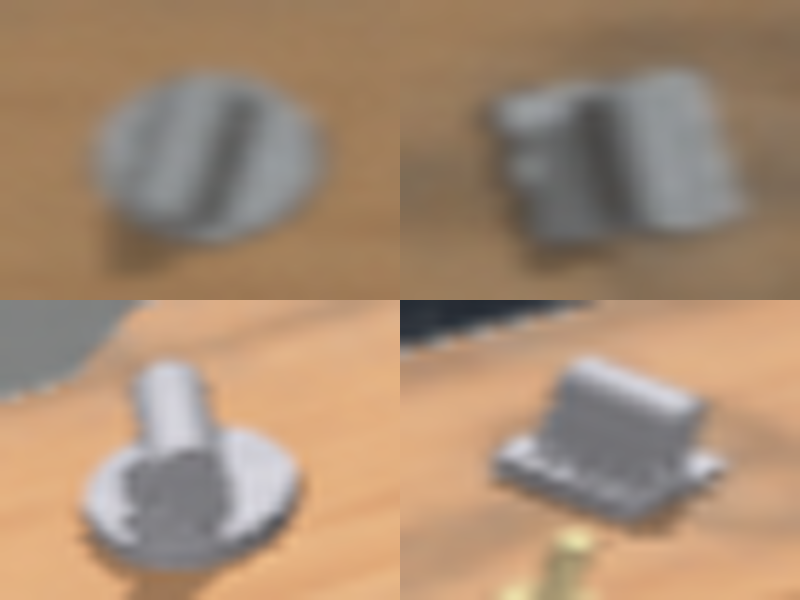

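```bash
cat >> h.py <<'E'
from scipy.spatial.transform import Rotation as Ro, Slerp
def tr(phi,tilt=0):
    # tool down, tool y at angle phi (deg); tilt about world axis perpendicular to radial is added by caller
    p=np.radians(phi); y=np.array([np.cos(p),np.sin(p),0]); z=np.array([0,0,-1.]); return Ro.from_matrix(np.c_[np.cross(y,z),y,z])
def plan(way,jaw,start=None,pr=True):
    # way: list of (x,y,z,phi[,extraRot]) from the commanded/measured pose; prints straight-line rows
    st=ctrl.get_state(); p,R=(st["eef_pos"],Ro.from_quat(st["tcp_rot"])) if start is None else start
    rows=[]
    for w in way:
        P=np.array(w[:3]); T=w[3] if not np.isscalar(w[3]) else tr(w[3])
        d=(R.inv()*T).as_rotvec(); n=max(1,int(np.ceil(max(np.linalg.norm(P-p)/.060,np.linalg.norm(d)/.18))))
        for i in range(n):
            t=R.inv().apply((P-p)/(n-i))*100; r=(R.inv()*T).as_rotvec()/(n-i)
            t=t.round(2); r=r.round(3); rows.append([float(x) for x in (*t,*r)]+[jaw])
            p=p+R.apply(t)/100; R=R*Ro.from_rotvec(r)
    if pr:
        print(len(rows)); print("["+",\n".join(str(r) for r in rows)+"]")
    return rows,(p,R)
E
python3 - <<'E'
from h import *
s=ctrl.read_camera("scene"); t=ctrl.read_camera("top")
for a,b,z in [((388.9,158.2),(397.1,162.8),.033),((174.7,231.5),(176,240),.033)]:
    A=ray(s,*a,z);B=ray(s,*b,z);d=B-A; print(A,B,np.degrees(np.arctan2(d[1],d[0])))
for u in (150,200,250,300,360,420):
    print(u,[ray(t,u,203,z)[:2].round(3) for z in (0,.06,.1)])
plan([(.40,.42,.16,80),(.4076,.2855,.10,71.5)],-.18)
E
```

```text
[ 0.40537303 -0.35145318  0.033     ] [ 0.37604459 -0.35326799  0.033     ] -176.45912097348645
[0.41774652 0.28337476 0.033     ] [0.39160315 0.28929967 0.033     ] 167.230678706101
150 [array([0.462, 0.332]), array([0.455, 0.319]), array([0.45, 0.31])]
200 [array([0.461, 0.19 ]), array([0.454, 0.183]), array([0.45 , 0.178])]
250 [array([0.461, 0.048]), array([0.454, 0.046]), array([0.449, 0.045])]
300 [array([ 0.46 , -0.094]), array([ 0.454, -0.09 ]), array([ 0.449, -0.087])]
360 [array([ 0.46 , -0.265]), array([ 0.453, -0.253]), array([ 0.448, -0.245])]
420 [array([ 0.459, -0.436]), array([ 0.453, -0.416]), array([ 0.448, -0.404])]
8
[[-4.69, -2.89, 1.43, 0.0, -0.0, -0.034, -0.18],
[-4.59, -3.05, 1.43, 0.0, -0.0, -0.034, -0.18],
[-4.48, -3.2, 1.42, 0.0, -0.0, -0.034, -0.18],
[-4.37, -3.35, 1.43, 0.0, -0.0, -0.034, -0.18],
[-4.26, -3.5, 1.42, 0.0, -0.0, -0.034, -0.18],
[-1.03, -4.37, 2.0, 0.0, -0.0, 0.049, -0.18],
[-1.24, -4.32, 2.0, 0.0, -0.0, 0.05, -0.18],
[-1.46, -4.25, 2.0, 0.0, -0.0, 0.049, -0.18]]
```

>>> send_rows(
  series=[
    [[-4.7,-2.9,1.4,0,0,-0.03,-0.18],[-4.6,-3.0,1.4,0,0,-0.03,-0.18],[-4.5,-3.2,1.4,0,0,-0.03,-0.18],[-4.4,-3.3,1.4,0,0,-0.03,-0.18],[-4.3,-3.5,1.4,0,0,-0.03,-0.18],[-1.0,-4.4,2.0,0,0,0.03,-0.18],[-1.2,-4.3,2.0,0,0,0.03,-0.18],[-1.4,-4.2,2.0,0,0,0.03,-0.18],[0,0,0,0,0,0,-0.18],[0,0,0,0,0,0,-0.18]],
  ],
  force=60,
)

```text
time: 2.4
eef_pos: [0.4066, 0.2858, 0.1021]
tcp_rot: [0.142, 0.99, 0.001, 0.001]
contact_force: [-0.4, 1.0, 0.4]
opening: 0.407
finger_force: 0.0
```

Run:
```python
from h import *
st=ctrl.get_state(); print(st["qpos"],st["eef_pos"],st["tcp_rot"],st["opening"],st["contact_force"])
c=ctrl.read_camera("scene"); cv2.imwrite("pics/d1.png",crop(c,100,260,170,290,800,600))
plan([(.4055,.2855,.05,75.5),(.4055,.2855,.012,75.5)],-.18)
```

```text
[ 4.08126646e-01  4.29922630e-02  2.10896094e+00  3.57706977e-04
  9.87953304e-01 -8.77798033e-01] [0.40661507 0.28583273 0.10207547] [1.42051957e-01 9.89858833e-01 5.68398032e-04 6.40327763e-04] 0.4069571022134078 [-0.38388768  1.01930771  0.36200982]
2
[[0.11, -0.12, 5.24, 0.002, 0.002, -0.031, -0.18],
[0.0, 0.0, 3.8, -0.0, -0.0, -0.0, -0.18]]
```

View pics/d1.png

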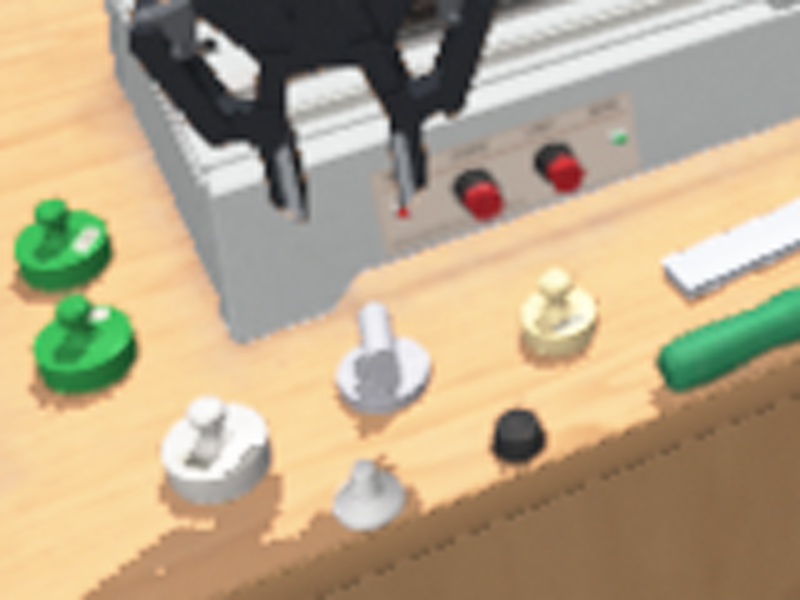

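>>> send_rows(
  series=[
    [[0.1,-0.1,5.2,0,0,-0.03,-0.18],[0,0,2.5,0,0,0,-0.18],[0,0,1.3,0,0,0,-0.18],[0,0,0,0,0,0,-0.18],[0,0,0,0,0,0,-1],[0,0,0,0,0,0,-1],[0,0,0,0,0,0,-1],[0,0,0,0,0,0,-1]],
  ],
)

```text
time: 3.45
eef_pos: [0.4062, 0.2855, 0.013]
tcp_rot: [0.127, 0.992, 0.001, 0.001]
contact_force: [-0.2, 1.1, 6.4]
opening: 0.142
finger_force: 61.5
```

Run:
```python
from h import *
st=ctrl.get_state(); print(st["qpos"],st["eef_pos"],st["tcp_rot"],st["opening"],st["contact_force"])
c=ctrl.read_camera("scene"); cv2.imwrite("pics/d2.png",crop(c,120,240,180,270,640,480))
plan([(.4055,.2855,.10,75.5),(.43,.06,.10,84),(.4132,-.1012,.08,93.7)],-1)
```

```text
[ 4.07834133e-01  1.98621802e-01  2.13949127e+00  5.64245368e-04
  7.99877179e-01 -9.08350664e-01] [0.40615467 0.28550754 0.01303147] [0.12715659 0.991881   0.00109292 0.00144601] 0.1416627230934049 [-0.17843721  1.08474933  6.35751188]
9
[[0.02, 0.0, -4.35, 0.001, 0.001, -0.001, -1],
[0.03, -0.0, -4.35, 0.002, 0.002, -0.001, -1],
[-2.01, -5.3, 0.0, -0.0, -0.0, -0.037, -1],
[-1.81, -5.38, 0.0, -0.0, -0.0, -0.037, -1],
[-1.6, -5.44, 0.01, -0.0, -0.0, -0.037, -1],
[-1.41, -5.49, 0.0, -0.0, -0.0, -0.037, -1],
[-0.01, -5.4, 0.67, -0.0, -0.0, -0.057, -1],
[0.31, -5.4, 0.67, -0.0, -0.0, -0.056, -1],
[0.6, -5.37, 0.67, -0.0, -0.0, -0.057, -1]]
```

View pics/d2.png

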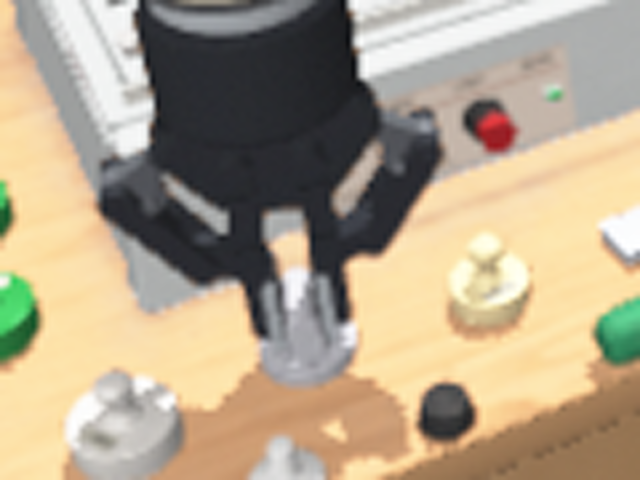

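Run:
```python
from h import *
plan([(.4055,.2855,.10,75.5),(.409,.06,.10,84),(.4132,-.1012,.08,93.7)],-1)
```

```text
9
[[0.02, 0.0, -4.35, 0.001, 0.001, -0.001, -1],
[0.03, -0.0, -4.35, 0.002, 0.002, -0.001, -1],
[-1.5, -5.44, 0.0, -0.0, -0.0, -0.037, -1],
[-1.29, -5.49, 0.0, -0.0, -0.0, -0.037, -1],
[-1.09, -5.53, 0.01, -0.0, -0.0, -0.037, -1],
[-0.89, -5.57, 0.0, -0.0, -0.0, -0.037, -1],
[-0.7, -5.33, 0.67, -0.0, -0.0, -0.057, -1],
[-0.4, -5.36, 0.67, -0.0, -0.0, -0.056, -1],
[-0.1, -5.37, 0.67, -0.0, -0.0, -0.057, -1]]
```

>>> send_rows(
  series=[
    [[0,0,-4.3,0,0,0,-1],[0,0,-4.3,0,0,0,-1],[0,0,0,0,0,0,-1]],
  ],
)

```text
time: 3.88
eef_pos: [0.4071, 0.2857, 0.101]
tcp_rot: [0.127, 0.992, 0.002, 0.004]
contact_force: [0.5, -0.5, -1.1]
opening: 0.146
finger_force: 60.5
```

>>> send_rows(
  series=[
    [[-1.5,-5.4,0,0,0,-0.037,-1],[-1.3,-5.5,0,0,0,-0.037,-1],[-1.1,-5.5,0,0,0,-0.037,-1],[-0.9,-5.6,0,0,0,-0.037,-1],[-0.7,-5.3,0.7,0,0,-0.057,-1],[-0.4,-5.4,0.7,0,0,-0.057,-1],[-0.1,-5.4,0.7,0,0,-0.057,-1],[0,0,0,0,0,0,-1],[0,0,0,0,0,0,-1]],
  ],
)

```text
time: 5.0
eef_pos: [0.4109, -0.1017, 0.0749]
tcp_rot: [-0.031, 1.0, 0.001, -0.001]
contact_force: [-0.2, 0.7, -1.9]
opening: 0.148
finger_force: 60.4
```

Run:
```python
from h import *
st=ctrl.get_state(); print(st["qpos"],st["eef_pos"],st["tcp_rot"],st["opening"],st["contact_force"])
c=ctrl.read_camera("scene"); cv2.imwrite("pics/d3.png",crop(c,240,400,110,230,800,600))
plan([(.4132,-.1012,.05,93.7),(.4132,-.1012,.0205,93.7)],-1)
```

```text
[-4.83385179e-01 -8.03025098e-02  2.28949066e+00  2.78179314e-04
  9.35898523e-01 -2.11726753e+00] [ 0.41089146 -0.10166619  0.07487554] [-3.14550862e-02  9.99503633e-01  9.57692811e-04 -1.46539325e-03] 0.14807561824181145 [-0.22236709  0.70662989 -1.91803169]
2
[[-0.21, -0.02, 2.51, 0.002, -0.002, -0.0, -1],
[-0.0, 0.0, 2.95, -0.0, -0.0, -0.0, -1]]
```

View pics/d3.png

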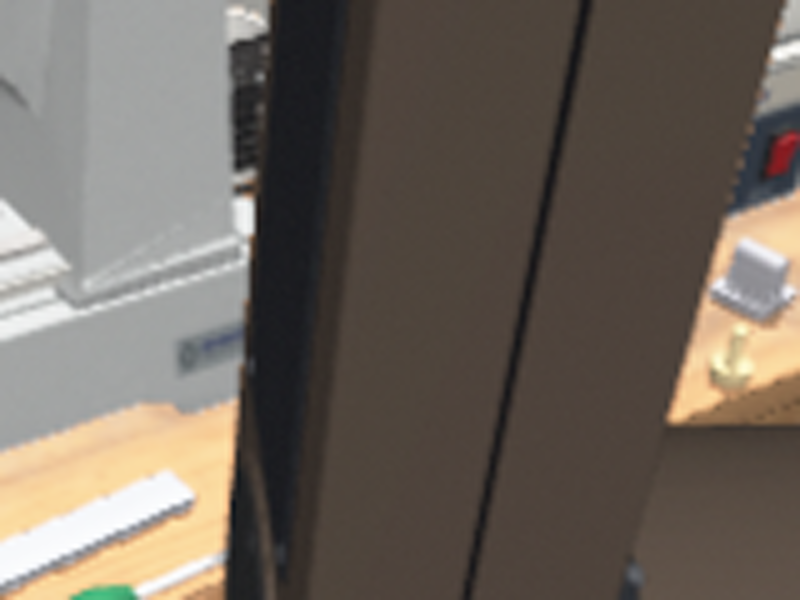

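>>> send_rows(
  series=[
    [[-0.1,0.05,2.5,0,0,0,-1],[0,0,2.0,0,0,0,-1],[0,0,0.6,0,0,0,-1],[0,0,0,0,0,0,-1],[0,0,0,0,0,0,-1]],
  ],
)

```text
time: 5.68
eef_pos: [0.4139, -0.1016, 0.0261]
tcp_rot: [-0.032, 0.999, -0.0, 0.001]
contact_force: [-0.2, 0.2, -1.1]
opening: 0.146
finger_force: 60.5
```

>>> send_rows(
  series=[
    [[0.2,0,0.4,0,0,0,-1],[0,0,0.1,0,0,0,-1],[0,0,0.1,0,0,0,-1],[0,0,0,0,0,0,-1]],
  ],
)

```text
time: 6.18
eef_pos: [0.4112, -0.1018, 0.0193]
tcp_rot: [-0.032, 0.999, 0.0, -0.0]
contact_force: [-1.2, 0.3, -2.3]
opening: 0.142
finger_force: 60.5
```

>>> send_rows(
  series=[
    [[-0.05,0.05,0.1,0,0,0,-1],[0,0,0,0,0,0,-1]],
  ],
)

```text
time: 6.42
eef_pos: [0.4118, -0.1017, 0.0191]
tcp_rot: [-0.032, 0.999, -0.0, -0.001]
contact_force: [-3.9, -0.8, 5.5]
opening: 0.145
finger_force: 61.4
```

Run:
```python
from h import *
plan([(.412,-.1017,.10,93.7),(.3942,-.354,.10,98)],-.18)
```

```text
7
[[-0.01, -0.0, -4.04, -0.0, -0.001, 0.0, -0.18],
[-0.01, -0.01, -4.05, -0.001, -0.0, 0.0, -0.18],
[0.68, -5.01, -0.0, 0.0, -0.0, -0.015, -0.18],
[0.76, -5.0, -0.0, 0.0, -0.0, -0.015, -0.18],
[0.83, -4.99, -0.0, 0.0, -0.0, -0.015, -0.18],
[0.91, -4.98, -0.01, 0.0, -0.0, -0.015, -0.18],
[0.98, -4.96, -0.0, 0.0, -0.0, -0.015, -0.18]]
```

>>> send_rows(
  series=[
    [[0,0,0,0,0,0,-0.3],[0,0,0,0,0,0,-0.18],[0,0,-0.5,0,0,0,-0.18],[0,0,-4,0,0,0,-0.18],[0,0,-4,0,0,0,-0.18]],
  ],
)

```text
time: 7.05
eef_pos: [0.4113, -0.101, 0.1042]
tcp_rot: [-0.032, 0.999, 0.0, -0.0]
contact_force: [1.0, -0.6, -0.4]
opening: 0.411
finger_force: 0.0
```

>>> send_rows(
  series=[
    [[0.7,-5.0,0,0,0,-0.015,-0.18],[0.8,-5.0,0,0,0,-0.015,-0.18],[0.8,-5.0,0,0,0,-0.015,-0.18],[0.9,-5.0,0,0,0,-0.015,-0.18],[0.9,-5.1,0,0,0,-0.015,-0.18],[0,0,0,0,0,0,-0.18],[0,0,0,0,0,0,-0.18]],
  ],
)

```text
time: 7.92
eef_pos: [0.3942, -0.3543, 0.103]
tcp_rot: [-0.069, 0.998, 0.001, -0.0]
contact_force: [0.1, -0.2, -0.4]
opening: 0.413
finger_force: 0.0
```

Run:
```python
from h import *
st=ctrl.get_state(); print(st["qpos"],st["eef_pos"],st["tcp_rot"])
t=ctrl.read_camera("top"); s=ctrl.read_camera("scene")
a=crop(t,270,430,205,255,800,250); b=crop(s,280,430,140,205,800,346)
cv2.imwrite("pics/e1.png",np.vstack([a,b]))
plan([(.3942,-.354,.05,98)],-.18)
```

```text
[-9.23834477e-01  1.15467840e-01  2.02904667e+00  3.68963763e-04
  9.98410635e-01 -2.63350674e+00] [ 0.39422766 -0.35434096  0.10301925] [-6.92823770e-02  9.97596855e-01  6.42821689e-04 -2.33867609e-04]
1
[[0.03, -0.05, 5.3, 0.001, -0.0, 0.001, -0.18]]
```

View pics/e1.png

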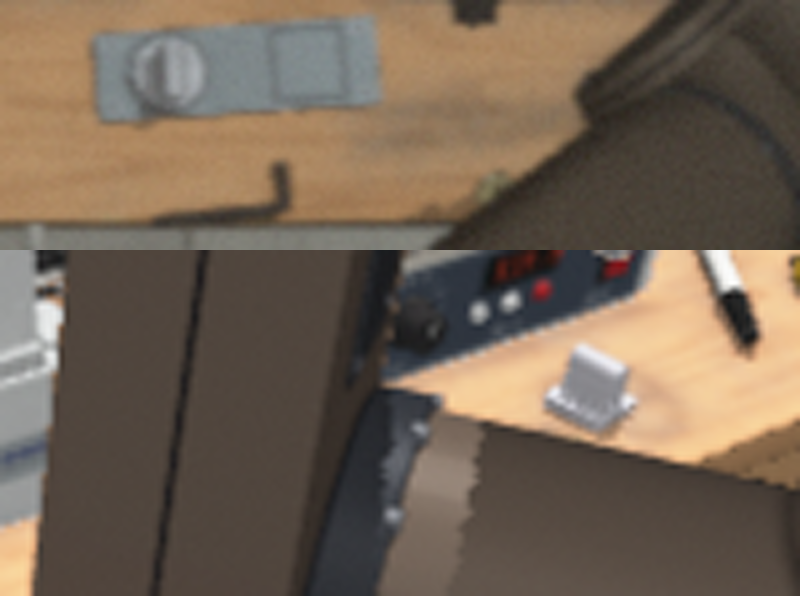

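```bash
cat >> h.py <<'E'
def avg(n,k=6):
    c=ctrl.read_camera(n); c["img"]=np.mean([ctrl.read_camera(n)["img"].astype(float) for _ in range(k)],axis=0).astype(np.uint8); return c
E
python3 - <<'E'
from h import *
t=avg("top",8); K=4
g=cv2.resize(cv2.cvtColor(t["img"],cv2.COLOR_RGB2GRAY),None,fx=K,fy=K,interpolation=cv2.INTER_CUBIC)
u0,u1,v0,v1=285,350,205,232
print(cv2.cvtColor(t["img"],cv2.COLOR_RGB2GRAY)[207:231,288:320])
E
cat > /dev/null
```

```text
[[139 139 138 139 138 138 139 140 139 140 142 143 144 143 144 143 143 143
  145 144 144 143 143 142 140 139 138 137 137 136 136 136]
 [140 139 138 138 138 140 140 142 142 142 142 144 144 144 143 143 141 143
  143 143 142 142 143 144 143 143 142 143 140 137 134 133]
 [140 139 138 138 137 139 141 143 145 144 144 144 145 142 142 138 138 137
  137 139 141 142 144 143 143 144 144 144 140 132 126 126]
 [140 137 136 134 136 138 141 143 144 144 145 146 143 138 128 123 122 122
  121 127 130 134 136 137 137 139 141 140 137 134 132 132]
 [136 131 127 124 126 132 135 137 137 137 138 136 130 124 117 113 115 116
  120 124 127 132 133 133 132 133 133 134 133 133 133 134]
 [136 132 132 133 132 135 133 133 133 130 123 117 118 126 127 130 133 129
  124 121 124 130 132 133 132 131 130 131 132 131 132 133]
 [123 129 138 137 135 139 136 134 128 121 116 123 133 143 141 145 154 152
  143 134 126 125 129 133 132 133 132 130 130 132 132 132]
 [116 126 136 137 136 139 136 132 123 121 133 147 147 132 128 144 156 155
  148 150 144 129 125 130 132 132 131 131 130 132 132 133]
 [114 121 134 137 137 136 132 125 11
[... 1392 characters left out ...]
1 132 130 130 131 132 131 131 133]
 [121 116 125 131 129 133 137 135 130 114  92  82  83  88  95 100 104 112
  118 119 122 128 133 133 131 129 128 128 126 126 125 126]
 [128 121 126 135 135 137 137 135 131 117  98  87  83  81  82  86  91 100
  106 113 123 126 131 131 127 123 121 121 117 115 115 113]
 [139 129 122 127 130 130 128 128 126 119 103  96  95  97 101 102 102 103
  105 109 112 115 118 120 121 120 127 135 136 135 136 136]
 [143 130 117 113 112 114 114 117 117 111 105 103 110 124 133 134 135 135
  135 135 136 137 138 138 137 138 141 145 145 145 144 145]
 [144 140 136 134 135 136 136 135 126 118 114 117 128 139 144 144 144 143
  143 144 144 144 145 144 143 143 144 146 144 146 145 146]]
```

>>> send_rows(
  series=[
    [[0,-0.05,5.3,0,0,0,-0.18],[0,0,2.5,0,0,0,-0.18],[0,0,1.2,0,0,0,-0.18],[0,0,0,0,0,0,-0.18],[0,0,0,0,0,0,-1],[0,0,0,0,0,0,-1],[0,0,0,0,0,0,-1],[0,0,0,0,0,0,-1]],
  ],
)

```text
time: 9.48
eef_pos: [0.3955, -0.3566, 0.015]
tcp_rot: [-0.07, 0.998, -0.001, 0.001]
contact_force: [0.4, 0.5, 6.8]
opening: 0.142
finger_force: 61.7
```

>>> send_rows(
  series=[
    [[0,0,-4.2,0,0,0,-1],[0,0,-4.2,0,0,0,-1],[0,0,0,0,0,0,-1]],
  ],
)

```text
time: 9.85
eef_pos: [0.3962, -0.3576, 0.101]
tcp_rot: [-0.07, 0.998, -0.003, 0.002]
contact_force: [0.6, -0.2, -2.7]
opening: 0.142
finger_force: 60.8
```

Run:
```python
from h import *
plan([(.419,-.181,.07,93.7)],-1)
c=ctrl.read_camera("scene"); cv2.imwrite("pics/f1.png",crop(c,340,440,110,200,640,576))
```

```text
4
[[-1.18, 4.3, 0.75, -0.002, 0.001, 0.019, -1],
[-1.09, 4.32, 0.76, -0.002, 0.001, 0.019, -1],
[-1.01, 4.33, 0.76, -0.001, 0.001, 0.018, -1],
[-0.94, 4.35, 0.77, -0.002, 0.001, 0.019, -1]]
```

>>> send_rows(
  series=[
    [[-1.2,4.3,0.8,0,0,0.019,-1],[-1.1,4.3,0.8,0,0,0.019,-1],[-1.0,4.3,0.8,0,0,0.019,-1],[-0.9,4.3,0.8,0,0,0.019,-1],[0,0,2.0,0,0,0,-1],[0,0,0,0,0,0,-1],[0,0,0,0,0,0,-1]],
  ],
)

```text
time: 10.78
eef_pos: [0.4169, -0.1799, 0.0448]
tcp_rot: [-0.031, 1.0, 0.0, -0.001]
contact_force: [-0.6, 0.0, -0.6]
opening: 0.142
finger_force: 60.7
```

>>> send_rows(
  series=[
    [[-0.15,-0.1,1.7,0,0,0,-1],[0,0,0,0,0,0,-1],[0,0,0,0,0,0,-1]],
  ],
)

```text
time: 11.15
eef_pos: [0.4191, -0.1813, 0.0289]
tcp_rot: [-0.031, 1.0, -0.0, 0.0]
contact_force: [0.7, 0.8, -0.9]
opening: 0.144
finger_force: 60.8
```

>>> send_rows(
  series=[
    [[0,0,0.6,0,0,0,-1],[0,0,0.1,0,0,0,-1],[0,0,0.1,0,0,0,-1],[0,0,0,0,0,0,-1]],
  ],
)

```text
time: 11.65
eef_pos: [0.4188, -0.1807, 0.021]
tcp_rot: [-0.032, 0.999, 0.0, -0.001]
contact_force: [-3.0, 0.7, 4.3]
opening: 0.142
finger_force: 61.6
```

>>> send_rows(
  series=[
    [[0,0,0,0,0,0,-0.3],[0,0,0,0,0,0,-0.18],[0,0,-0.5,0,0,0,-0.18],[0,0,-4,0,0,0,-0.18],[0,0,-4,0,0,0,-0.18]],
  ],
)

```text
time: 12.28
eef_pos: [0.4186, -0.1805, 0.1061]
tcp_rot: [-0.032, 1.0, 0.0, -0.0]
contact_force: [1.3, -0.4, 0.4]
opening: 0.411
finger_force: 0.0
```

Run:
```python
from h import *
r,e=plan([(.4045,-.05,.11,50),(.4035,.09,.10,4.56)],-.05)
```

```text
10
[[0.12, 2.62, -0.08, 0.0, -0.0, 0.152, -0.05],
[0.51, 2.58, -0.07, 0.0, -0.0, 0.152, -0.05],
[0.9, 2.47, -0.08, 0.0, -0.0, 0.152, -0.05],
[1.26, 2.3, -0.07, 0.0, -0.0, 0.153, -0.05],
[1.59, 2.09, -0.08, 0.0, -0.001, 0.152, -0.05],
[1.81, 2.13, 0.2, 0.0, 0.0, 0.159, -0.05],
[2.13, 1.82, 0.2, 0.0, 0.0, 0.159, -0.05],
[2.39, 1.46, 0.2, 0.0, 0.0, 0.158, -0.05],
[2.59, 1.06, 0.2, 0.0, 0.0, 0.159, -0.05],
[2.73, 0.64, 0.2, 0.0, 0.0, 0.158, -0.05]]
```

Run:
```python
from h import *
s=ctrl.read_camera("scene");
for p in [(344.4,168.2),(400.5,145.8),(148,238),(260,195)]: print(p,ray(s,*p,0)[:2],ray(s,*p,.01)[:2])
cv2.imwrite("pics/top2.png",crop(ctrl.read_camera("top"),130,400,150,255,800,311))
```

```text
(344.4, 168.2) [ 0.46460965 -0.24107356] [ 0.45363518 -0.22975767]
(400.5, 145.8) [ 0.47661951 -0.48886643] [ 0.46543182 -0.47315123]
(148, 238) [0.46270928 0.33509305] [0.45176855 0.33617967]
(260, 195) [0.47541386 0.03800036] [0.46424757 0.04436157]
```

View pics/top2.png

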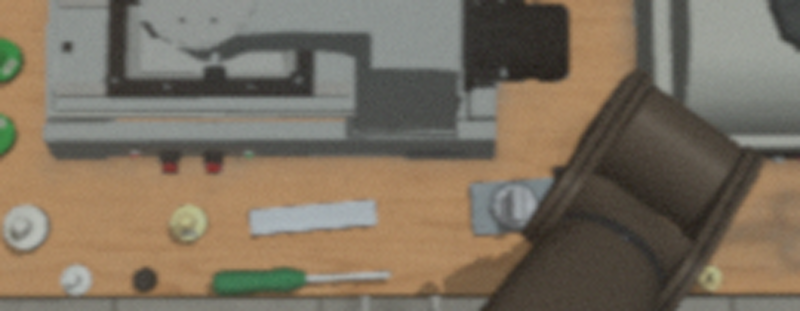

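>>> send_rows(
  series=[
    [[0.1,2.6,0,0,0,0.152,-0.05],[0.5,2.6,0,0,0,0.152,-0.05],[0.9,2.5,0,0,0,0.152,-0.05],[1.3,2.3,0,0,0,0.153,-0.05],[1.6,2.1,0,0,0,0.152,-0.05],[1.8,2.1,0.2,0,0,0.159,-0.05],[2.1,1.8,0.2,0,0,0.159,-0.05],[2.4,1.5,0.2,0,0,0.159,-0.05],[2.6,1.1,0.2,0,0,0.159,-0.05],[2.7,0.6,0.2,0,0,0.158,-0.05]],
  ],
)

```text
time: 13.62
eef_pos: [0.4036, 0.0908, 0.0948]
tcp_rot: [0.681, 0.733, -0.0, -0.0]
contact_force: [-0.1, -0.1, 0.1]
opening: 0.474
finger_force: 0.0
```

Run:
```python
from h import *
st=ctrl.get_state(); print(st["qpos"],st["eef_pos"])
plan([(.400,.089,.05,4.56)],-.05)
t=avg("top",8); cv2.imwrite("pics/g1.png",np.vstack([crop(t,280,355,203,235,800,341),crop(t,200,300,200,250,500,250).copy() if 0 else cv2.resize(crop(t,190,330,200,250,800,286),(800,250))]))
g=cv2.cvtColor(t["img"],cv2.COLOR_RGB2GRAY); print(g[208:232,314:341])
```

```text
[-2.50733985e-02 -1.44124110e-01  2.30271464e+00 -5.12378849e-06
  9.83484967e-01 -9.88818666e-02] [0.40364866 0.0908077  0.09479784]
1
[[-0.15, -0.38, 4.48, -0.0, -0.0, -0.006, -0.05]]
[[138 138 137 134 132 130 127 126 125 126 127 129 128 130 132 132 130 131
  125 124 127 124 121 124 127 132 136]
 [142 140 137 131 124 123 121 117 118 121 121 123 125 126 130 131 129 128
  127 128 128 127 124 124 127 135 140]
 [138 135 134 131 129 130 128 127 126 121 117 115 114 114 117 118 116 117
  120 122 124 126 124 121 122 136 141]
 [130 130 130 130 130 130 131 130 128 118 111 112 117 120 126 125 123 127
  138 145 148 152 154 143 132 135 140]
 [127 127 128 128 130 130 131 132 127 114 107 129 149 152 147 127 112 126
  146 156 153 159 164 155 139 133 134]
 [128 127 129 129 129 130 131 131 125 108 101 134 160 158 138 110  98 120
  146 156 155 157 163 155 139 130 133]
 [127 127 128 129 129 129 130 130 125 109 103 133 155 142 120  97  92 117
  144 156 156 158 165 158 141 130 133]
 [128 128 128 128 128 130 130 130 126 115 108 127 138 124 109  96  91 117
  143 156 155 155 164 165 147 132 133]
 [127 128 
[... 1098 characters left out ...]
 118 119 120 123 126]
 [123 124 122 123 123 124 126 124 125 125 120 109  97  94  92  92  92  99
  107 110 111 110 109 109 108 107 111]
 [118 118 116 112 112 111 111 111 111 111 111 105 102 101 105 108 111 120
  128 130 129 128 128 126 125 124 123]
 [125 131 131 132 133 133 133 133 133 132 129 122 112 112 122 130 134 135
  138 137 138 136 135 136 135 134 131]
 [138 141 142 142 142 142 140 140 139 138 138 133 130 131 134 137 139 140
  138 138 138 137 137 136 135 136 133]
 [141 143 142 141 142 141 140 141 140 139 138 138 138 138 137 138 139 140
  139 139 139 139 137 137 136 135 134]
 [138 139 139 139 138 138 138 137 139 138 139 138 137 136 137 136 137 136
  138 137 138 136 136 135 134 133 131]]
```

View pics/g1.png

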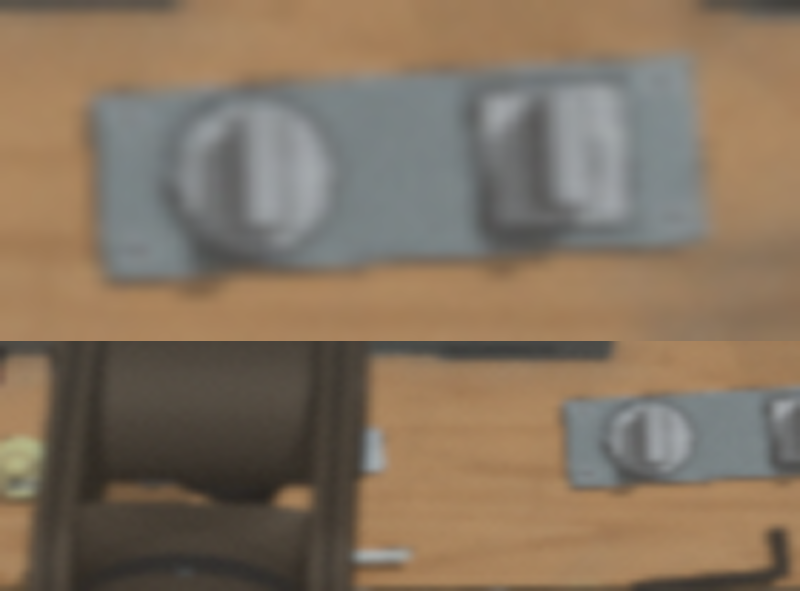

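>>> send_rows(
  series=[
    [[-0.15,-0.4,4.5,0,0,0,-0.05],[0,0,2.5,0,0,0,-0.05],[0,0,0,0,0,0,-0.05],[0,0,0,0,0,0,-0.05]],
  ],
)

```text
time: 14.58
eef_pos: [0.4012, 0.0878, 0.0263]
tcp_rot: [0.679, 0.734, 0.001, 0.001]
contact_force: [1.0, -0.9, 1.3]
opening: 0.475
finger_force: 0.0
```

>>> send_rows(
  series=[
    [[0,0,1.6,0,0,0,-0.05],[0,0,0.2,0,0,0,-0.05],[0,0,0,0,0,0,-0.05],[0,0,0,0,0,0,-0.05]],
  ],
)

```text
time: 15.08
eef_pos: [0.4009, 0.088, 0.0082]
tcp_rot: [0.679, 0.735, 0.001, 0.001]
contact_force: [-0.8, 0.0, -0.2]
opening: 0.477
finger_force: 0.0
```

>>> send_rows(
  series=[
    [[0,0,0.3,0,0,0,-0.05],[0,0,0,0,0,0,-0.3],[0,0,0,0,0,0,-1],[0,0,0,0,0,0,-1],[0,0,0,0,0,0,-1]],
  ],
)

```text
time: 15.7
eef_pos: [0.4006, 0.088, 0.0047]
tcp_rot: [0.679, 0.734, 0.0, 0.0]
contact_force: [-2.2, 0.0, 5.3]
opening: 0.249
finger_force: 58.8
```

>>> send_rows(
  series=[
    [[0,0,-1,0,0,0,-1],[0,0,-4.5,0,0,0,-1],[0,0,-5,0,0,0,-1],[0,0,0,0,0,0,-1],[0,0,0,0,0,0,-1]],
  ],
)

```text
time: 16.32
eef_pos: [0.3995, 0.0881, 0.1088]
tcp_rot: [0.679, 0.734, -0.0, -0.0]
contact_force: [0.1, 0.4, -1.6]
opening: 0.248
finger_force: 59.0
```

Run:
```python
from h import *
st=ctrl.get_state(); print(st["eef_pos"],st["opening"],st["contact_force"])
c=avg("scene",2); cv2.imwrite("pics/k1.png",crop(c,180,320,130,235,640,480))
P=np.array([.4158,-.1411]); a=np.radians(3.73); ax=np.array([-np.sin(a),np.cos(a)])
T=P-.0013*ax; print(T)
plan([(T[0],T[1],.09,3.73)],-1)
```

```text
[0.39945105 0.08807279 0.10878499] 0.24838632516495923 [ 0.11693625  0.40064295 -1.60635871]
[ 0.41588457 -0.14239725]
4
[[-5.78, -0.02, 0.44, -0.001, -0.0, 0.003, -1],
[-5.78, -0.01, 0.44, -0.001, -0.0, 0.004, -1],
[-5.78, 0.01, 0.43, -0.001, -0.0, 0.003, -1],
[-5.77, 0.03, 0.44, -0.001, -0.0, 0.004, -1]]
```

View pics/k1.png

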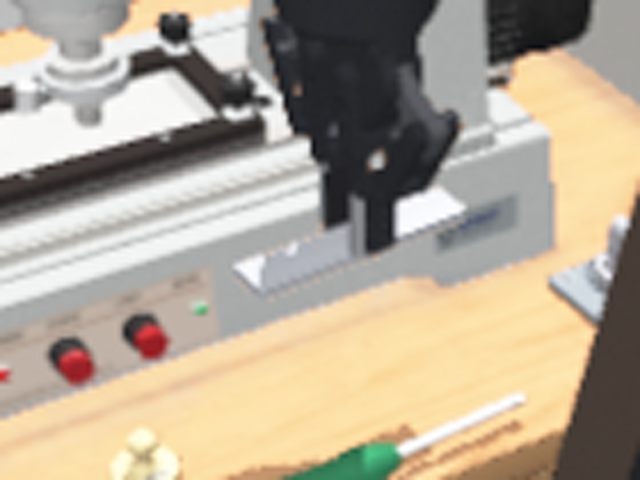

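>>> send_rows(
  series=[
    [[-5.8,0,0.4,0,0,0.003,-1],[-5.8,0,0.4,0,0,0.004,-1],[-5.8,0,0.4,0,0,0.003,-1],[-5.7,0,0.4,0,0,0.004,-1],[0,0,0,0,0,0,-1],[0,0,3,0,0,0,-1],[0,0,0,0,0,0,-1],[0,0,0,0,0,0,-1]],
  ],
)

```text
time: 17.48
eef_pos: [0.4171, -0.1415, 0.0632]
tcp_rot: [0.683, 0.73, -0.0, -0.001]
contact_force: [0.2, -1.1, -0.2]
opening: 0.246
finger_force: 59.1
```

>>> send_rows(
  series=[
    [[-0.05,-0.1,1.4,0,0,0,-1],[0,0,0.2,0,0,0,-1],[0,0,0,0,0,0,-1],[0,0,0.1,0,0,0,-1],[0,0,0,0,0,0,-1],[0,0,0,0,0,0,-1]],
  ],
)

```text
time: 18.23
eef_pos: [0.4164, -0.143, 0.0465]
tcp_rot: [0.684, 0.73, 0.0, 0.0]
contact_force: [-0.1, 0.3, 0.4]
opening: 0.249
finger_force: 59.1
```

>>> send_rows(
  series=[
    [[0,0,0.1,0,0,0,-1],[0,0,0.1,0,0,0,-1],[0,0,0,0,0,0,-1]],
  ],
)

```text
time: 18.6
eef_pos: [0.4164, -0.1429, 0.0448]
tcp_rot: [0.684, 0.73, -0.0, -0.0]
contact_force: [-2.3, 2.2, 4.4]
opening: 0.245
finger_force: 59.8
```

>>> send_rows(
  series=[
    [[0,0,0,0,0,0,-0.45],[0,0,0,0,0,0,-0.35],[0,0,0,0,0,0,-0.25],[0,0,-1,0,0,0,-0.2],[0,0,-4,0,0,0,-0.2],[0,0,-5,0,0,0,-0.2]],
  ],
)

```text
time: 19.35
eef_pos: [0.4155, -0.1424, 0.145]
tcp_rot: [0.684, 0.73, -0.0, -0.001]
contact_force: [0.7, 0.1, 0.0]
opening: 0.403
finger_force: 0.0
```

Run:
```python
from h import *
r,e=plan([(.405,.10,.14,35),(.394,.3595,.10,62)],-.2)
```

```text
10
[[4.85, 0.1, 0.11, -0.0, -0.0, -0.109, -0.2],
[4.81, 0.63, 0.11, -0.0, -0.0, -0.109, -0.2],
[4.71, 1.15, 0.1, -0.0, -0.001, -0.109, -0.2],
[4.56, 1.66, 0.1, -0.001, -0.001, -0.109, -0.2],
[4.36, 2.15, 0.1, -0.0, -0.0, -0.11, -0.2],
[4.38, 2.8, 0.8, -0.0, -0.0, -0.094, -0.2],
[4.09, 3.19, 0.8, -0.0, -0.0, -0.094, -0.2],
[3.78, 3.57, 0.8, -0.0, -0.0, -0.094, -0.2],
[3.42, 3.9, 0.8, -0.0, -0.0, -0.095, -0.2],
[3.04, 4.21, 0.8, -0.0, -0.0, -0.094, -0.2]]
```

>>> send_rows(
  series=[
    [[4.9,0.1,0.1,0,0,-0.109,-0.2],[4.8,0.6,0.1,0,0,-0.109,-0.2],[4.7,1.2,0.1,0,0,-0.109,-0.2],[4.6,1.7,0.1,0,0,-0.109,-0.2],[4.4,2.2,0.1,0,0,-0.11,-0.2],[4.4,2.8,0.8,0,0,-0.094,-0.2],[4.1,3.2,0.8,0,0,-0.094,-0.2],[3.8,3.6,0.8,0,0,-0.094,-0.2],[3.4,3.9,0.8,0,0,-0.095,-0.2],[3.0,4.2,0.8,0,0,-0.094,-0.2]],
  ],
)

```text
time: 20.6
eef_pos: [0.3958, 0.3627, 0.0999]
tcp_rot: [0.24, 0.971, 0.0, 0.001]
contact_force: [-0.1, 0.2, 0.1]
opening: 0.4
finger_force: 0.0
```

Run:
```python
from h import *
st=ctrl.get_state(); print(st["eef_pos"])
t=avg("top",8); s=avg("scene",3)
cv2.imwrite("pics/m1.png",np.vstack([crop(t,280,355,203,235,700,298),crop(s,285,370,155,192,700,300)]))
K=4;u0,u1,v0,v1=285,350,205,232
g=cv2.resize(cv2.cvtColor(t["img"],cv2.COLOR_RGB2GRAY)[v0:v1,u0:u1],None,fx=K,fy=K,interpolation=cv2.INTER_CUBIC)
th,m=cv2.threshold(g,152,255,cv2.THRESH_BINARY)
cs,_=cv2.findContours(m,cv2.RETR_EXTERNAL,cv2.CHAIN_APPROX_NONE); c=max(cs,key=cv2.contourArea)[:,0,:].astype(float)
W=np.array([ray(t,(x+.5)/K-.5+u0,(y+.5)/K-.5+v0,.048)[:2]*1000 for x,y in c]).astype(np.float32)
print(cv2.minAreaRect(W))
plan([(.394,.3595,.05,62)],-.2)
```

```text
[0.39578362 0.36270419 0.09990405]
((417.81781005859375, -142.94032287597656), (25.15311050415039, 120.931640625), 3.779524087905884)
1
[[0.16, -0.16, 4.96, 0.0, 0.0, -0.001, -0.2]]
```

View pics/m1.png

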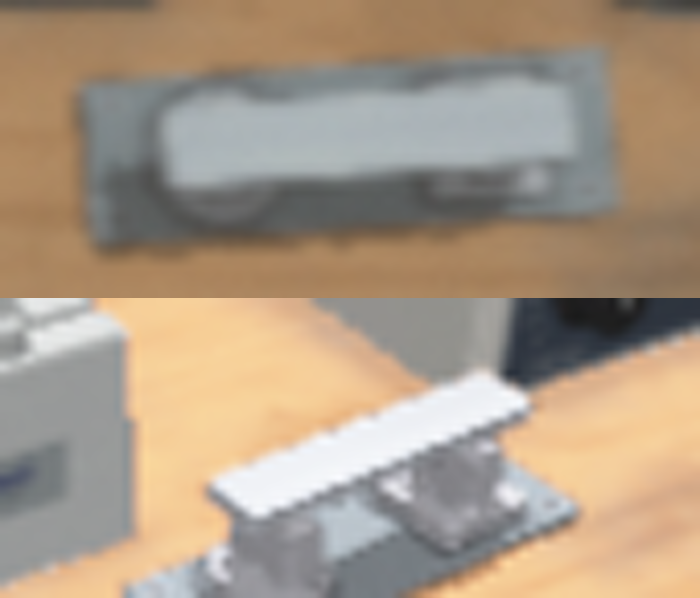

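>>> send_rows(
  series=[
    [[0.15,-0.15,5,0,0,0,-0.2],[0,0,0,0,0,0,-0.2],[0,0,2.4,0,0,0,-0.2],[0,0,0,0,0,0,-0.2],[0,0,0,0,0,0,-1],[0,0,0,0,0,0,-1],[0,0,0,0,0,0,-1],[0,0,0,0,0,0,-1]],
  ],
)

```text
time: 22.25
eef_pos: [0.3951, 0.361, 0.027]
tcp_rot: [0.242, 0.97, 0.001, 0.001]
contact_force: [-0.2, 0.1, 6.2]
opening: 0.112
finger_force: 58.9
```

>>> send_rows(
  series=[
    [[0,0,-1,0,0,0,-1],[0,0,-5,0,0,0,-1],[0,0,-5,0,0,0,-1],[0,0,0,0,0,0,-1],[0,0,0,0,0,0,-1]],
  ],
)

```text
time: 22.88
eef_pos: [0.3927, 0.3593, 0.1341]
tcp_rot: [0.242, 0.97, -0.001, -0.001]
contact_force: [-0.9, 0.6, -2.6]
opening: 0.115
finger_force: 59.0
```

Run:
```python
from h import *
st=ctrl.get_state(); print(st["eef_pos"],st["contact_force"],st["wrist_torque"])
s=avg("scene",3); cv2.imwrite("pics/n1.png",crop(s,90,210,160,250,640,480))
P=np.array([.417,-.142]); plan([(.405,.10,.14,62),(.4165,-.142,.14,62)],-1)
```

```text
[0.39269995 0.35934785 0.13410804] [-0.86714787  0.58672607 -2.58016184] [-0.02321507  0.00700569 -0.01708337]
10
[[-2.66, -4.46, -0.13, -0.001, -0.0, -0.0, -1],
[-2.65, -4.46, -0.13, -0.001, -0.001, -0.0, -1],
[-2.66, -4.46, -0.13, -0.001, -0.0, -0.0, -1],
[-2.65, -4.46, -0.14, -0.0, -0.001, -0.0, -1],
[-2.66, -4.46, -0.14, -0.001, -0.0, -0.0, -1],
[-2.47, -4.17, -0.0, 0.0, -0.0, -0.0, -1],
[-2.48, -4.16, -0.0, 0.0, -0.0, -0.0, -1],
[-2.47, -4.17, -0.0, 0.0, -0.0, -0.0, -1],
[-2.48, -4.16, -0.0, 0.0, -0.0, -0.0, -1],
[-2.47, -4.17, -0.0, 0.0, -0.0, -0.0, -1]]
```

View pics/n1.png

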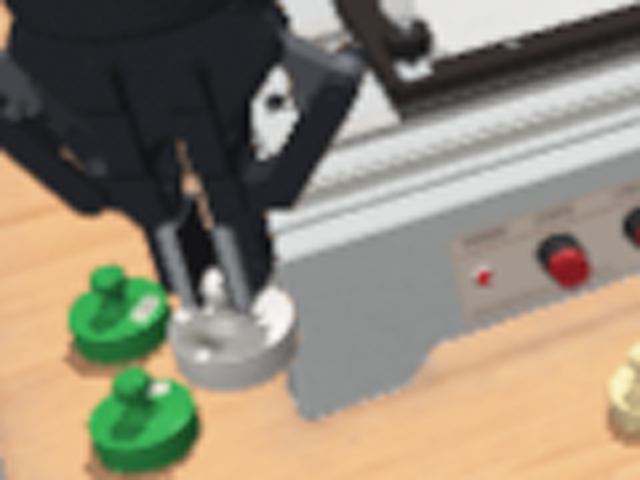

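>>> send_rows(
  series=[
    [[-2.7,-4.5,-0.1,0,0,0,-1],[-2.7,-4.5,-0.1,0,0,0,-1],[-2.6,-4.4,-0.1,0,0,0,-1],[-2.6,-4.4,-0.1,0,0,0,-1],[-2.7,-4.5,-0.1,0,0,0,-1],[-2.5,-4.2,0,0,0,0,-1],[-2.5,-4.2,0,0,0,0,-1],[-2.4,-4.1,0,0,0,0,-1],[-2.5,-4.2,0,0,0,0,-1],[-2.4,-4.1,0,0,0,0,-1]],
  ],
)

```text
time: 24.32
eef_pos: [0.4167, -0.142, 0.1394]
tcp_rot: [0.242, 0.97, 0.0, -0.001]
contact_force: [0.2, 0.3, -1.8]
opening: 0.112
finger_force: 59.1
```

>>> send_rows(
  series=[
    [[0,0,0,0,0,0,-1],[0,0,0,0,0,0,-1]],
  ],
)

```text
time: 24.58
eef_pos: [0.4167, -0.14, 0.1393]
tcp_rot: [0.242, 0.97, 0.001, -0.001]
contact_force: [0.1, -0.3, -2.3]
opening: 0.112
finger_force: 59.2
```

Run:
```python
from h import *
plan([(.4164,-.142,.10,62),(.4164,-.142,.082,62)],-1)
```

```text
2
[[-0.08, -0.19, 3.93, 0.001, -0.003, -0.001, -1],
[0.01, -0.0, 1.8, -0.0, 0.0, 0.0, -1]]
```

>>> send_rows(
  series=[
    [[-0.05,-0.1,3.9,0,0,0,-1],[0,0,1.7,0,0,0,-1],[0,0,0,0,0,0,-1],[0,0,0,0,0,0,-1],[0,0,0.3,0,0,0,-1],[0,0,0.2,0,0,0,-1],[0,0,0,0,0,0,-1]],
  ],
)

```text
time: 25.45
eef_pos: [0.4174, -0.1418, 0.0794]
tcp_rot: [0.242, 0.97, -0.0, 0.0]
contact_force: [-0.8, -0.3, -2.1]
opening: 0.117
finger_force: 59.2
```

>>> send_rows(
  series=[
    [[0.1,0,0.2,0,0,0,-1],[0,0,0.1,0,0,0,-1],[0,0,0,0,0,0,-1]],
  ],
)

```text
time: 25.82
eef_pos: [0.4164, -0.1413, 0.0762]
tcp_rot: [0.242, 0.97, 0.0, -0.0]
contact_force: [-0.4, -0.7, -3.1]
opening: 0.116
finger_force: 59.2
```

>>> send_rows(
  series=[
    [[0,0,0.1,0,0,0,-1],[0,0,0.05,0,0,0,-1],[0,0,0,0,0,0,-1]],
  ],
)

```text
time: 26.2
eef_pos: [0.4169, -0.1414, 0.0753]
tcp_rot: [0.242, 0.97, 0.0, 0.0]
contact_force: [0.0, 1.5, 2.4]
opening: 0.115
finger_force: 59.6
```

>>> send_rows(
  series=[
    [[0,0,0,0,0,0,-0.65],[0,0,0,0,0,0,-0.5],[0,0,0,0,0,0,-0.3],[0,0,0,0,0,0,-0.2],[0,0,-2,0,0,0,-0.2],[0,0,-5,0,0,0,-0.2],[0,0,-3,0,0,0,-0.2]],
  ],
)

```text
time: 27.08
eef_pos: [0.4172, -0.1418, 0.1771]
tcp_rot: [0.242, 0.97, -0.0, 0.001]
contact_force: [0.4, -0.2, 0.4]
opening: 0.4
finger_force: 0.0
```

>>> send_rows(
  series=[
    [[2.4,4.1,0,0,0,0,-0.2],[2.6,4.5,0,0,0,0,-0.2],[2.6,4.5,0,0,0,0,-0.2],[2.6,4.5,0,0,0,0,-0.2],[2.4,4.1,0,0,0,0,-0.2],[2.4,4.1,0,0,0,0,-0.2],[0,0,0,0,0,0,-0.2],[0,0,0,0,0,0,-0.2]],
  ],
)

```text
time: 28.08
eef_pos: [0.4051, 0.1567, 0.1746]
tcp_rot: [0.242, 0.97, -0.0, -0.0]
contact_force: [0.2, 0.4, -0.7]
opening: 0.401
finger_force: 0.0
```

Run:
```python
from h import *
t=avg("top",8); s=avg("scene",3)
cv2.imwrite("pics/z1.png",np.vstack([crop(t,280,355,203,235,700,298),crop(s,285,370,145,192,700,300)]))
```

```text
(no output)
```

View pics/z1.png

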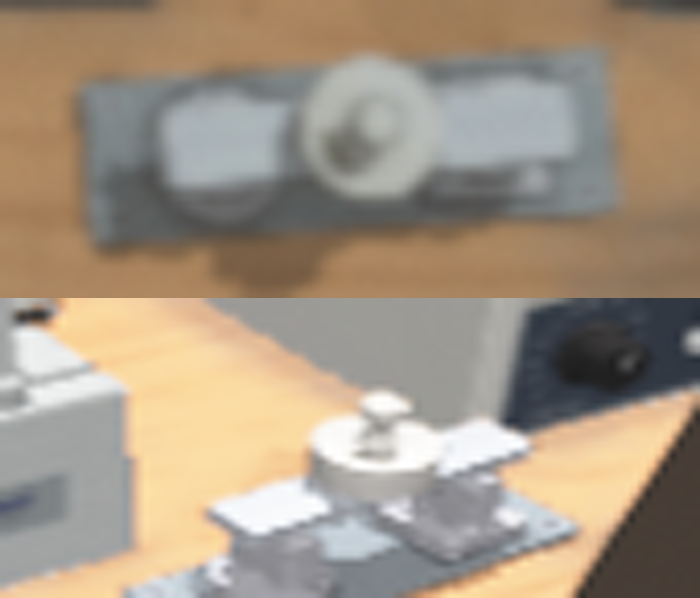

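The picture shows the weight level at (371,128), in the middle of the bar (162–578 px), with both supports standing on their marks.

```bash
python3 -c "
from plant import ctrl
print(ctrl.sign_off())"
```

```text
the job is handed in; nothing more can be done
None
```

The bend test is set up and handed in at about 28 s. Both supports stand on their marks to within about 1 mm. The bar lies across them about 2 mm off the plate's centre in each direction, with the larger weight on its middle and the smaller brass weight untouched.

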